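# Latch the instrument case and draw out its tow handle

### The arm

A 6-joint arm with a two-finger parallel gripper is mounted at the origin on the work surface. World frame = base frame: x ahead of the robot, y to its left, z up, the work surface at z = 0. Lengths are in m, angles in rad, forces in N, time in s.
With the tool pointing down it reaches from about 0.3 to 0.775 m from the base axis. Payload 14.6 kg.
Tool frame: the origin (TCP) lies at the very end of the fingers, on their centre line; the grasp point (between the pads) lies 19 mm behind it; x points along the fingers, z is the direction in which the jaws open and shut, and the axes are right-handed (so a half turn about x gives the same grasp; the last joint's range is limited). The gripper opens to 94 mm and grips with 3 to 60 N. Pads are 16 mm wide; open, the fingers measure 119 mm over their backs; the gripper's body (75 mm by 177 mm) begins 78 mm behind the grasp point.
Start: joints at [-1.176, 0.3, 1.521, -0, 1.321, -0.067], TCP at [0.245, -0.492, 0.205] pointing down, gripper open.
Joint ranges: [-3.03, 3.03], [-0.79, 2.21], [0.23, 2.52], [-1.04, 4.18], [0, 3.07], [-2.55, 2.55]. Speed limits (rad/s): [2.22, 2.22, 2.57, 3.14, 3.14, 3.14].

### API

Orientations are given as [roll, pitch, yaw] about the fixed x, y, z axes, in that order (R = Rz(yaw) Ry(pitch) Rx(roll)).
In Python, from station import ctrl gives the robot as it stands. The module is installed in compiled form; this text tells all that it offers.
- The arm moves only by the tool servo_tool, never from a script. Its argument "motion" is one flat list of numbers, 4 for each row, row after row: the shift along the tool's x, y, z in mm, then the turn about the tool's x in degrees. In form: [dx, dy, dz, roll, dx, dy, dz, roll, ...]. A call has 1 to 20 rows; each row is the pose to reach, as a shift and turn from the pose commanded when the call began, along the tool's axes at that moment; what a row does not reach only later rows make up. A row lasts 1/8 s, in which the tool goes at most 62.5 mm and 10.7 degrees, less where a joint would pass 70% of its speed; a pose out of reach is approached as far as the arm can. A call with a gripper value outside its range is refused whole. "gripper" is the opening, from 0 (shut) to 1 (fully open), set as the call begins (left out, the last holds). The fingers move at their own pace and stop on an object; "force" is the grip in N (left out, the last holds). Time passes only in rows, so rows that repeat a pose let the fingers close. It gives the time, the measured TCP pose, the force and the opening at its end, in the units of the state.
- ctrl.get_obs(): the state, without advancing time (a new reading comes with each control period).
- ctrl.camera(name): name is "scene" or "side" or "wrist"; returns a dict with "color" (480x640x3 uint8, red, green, blue), "z_map" (480x640 float32, m along the optical axis (not along the pixel's ray), 0 where there is no reading), "fx", "fy", "cx", "cy" (pixels), "rvec" (rotation vector, rad) and "tvec" (3), from world to camera coordinates, as OpenCV has them. Camera axes: x right, y down, z forward; pixel columns grow to the right and rows downward; lengths in m; the calibration is good to about 2 mm. A picture is of the moment at which its call begins.
- ctrl.hand_in(): hands the job in, once; it reports no verdict.
The state is a dict: "time_s": time; "qpos": joint angles; "joint_vel": joint speeds; "tau": joint torques, N m; "ee_pos": TCP position; "eef_rot": TCP orientation; "force": force on the tool from outside, world axes, zero at the start; "moment": the same for the moment, N m; "grip_width": finger opening in m.
Only numpy, scipy, OpenCV 4.12 (cv2) and the standard library are available. Lean on these libraries where they do the work, as an engineer would, in place of code of your own. Each camera call takes 0.05 s, during which the arm holds its last target.

### The job

The instrument case is packed and about to be wheeled away: first fold down its one open lid latch until it snaps shut. Then press the button in the tow handle's grip and keep it pressed while you pull the handle out, past the first stop, fully to its second stop. Finish while holding the grip there with the handle fully out, and leave the other latch shut and the workshop things on the bench where they are.

Things in the scene. Friction and masses are not known exactly. Their poses are not given: they have to be found in the camera images.
- case: Charcoal rolling instrument case, too heavy to shift, lying flat, lid shut: 300 (own x) x 420 (own y) x 96 mm high. Origin: centre of its underside, on the bench. Its -x long side, towards the robot, has two steel flip latches at y = +90 and -90 mm and a carry loop between them (sticks out 28 mm, 45 mm up). Tow handle at the +y end, wheels at the -y end. Yaw 0.08 to 0.4 rad.
- open_latch (a joint): Angle (rad) of the latch standing open, in either of the two places. 0 = folded down on the case's side, snapped shut; starts at 1.2 to 2.0 (1.57 = sticks straight out of the side, more = leans up). Turns with slight friction, stays where left; the last 0.2 rad go over a sprung lip (5 to 10 N on the plate's lower half). Push it down from above, then in against the case.
- open_latch_hinge (a point): Middle of the open latch's hinge axis, 12 mm out from the case's -x side face, 80 mm above the bench; the axis runs along the case's y. The latch is a steel plate 44 mm wide, 4 mm thick, 52 mm from this axis to its flared end. Shut, it hangs below the axis, its outer face 3 mm farther out than the axis (flared end 8 mm), its end 28 mm above the bench.
- shut_latch (a joint): Angle (rad) of the other latch, of the same kind: starts at 0, snapped shut, and is to stay so.
- trolley (a joint): How far the tow handle is drawn out (m), along the case's own +y: 0 = home, first stop 0.120, second and last stop 0.240, where it meets a rubber buffer (gives 1 mm per 4 N). A sprung pin locks it at each, with 1.5 mm play; pressing the button draws the pin. With the button let go between stops the pin springs in at the next one. Sliding takes about 5 N.
- grip_centre (a point): Centre of the tow handle's grip (moves with it): a level black cross bar 150 mm long (case x), 28 mm deep (case y), 26 mm high, centre 48 mm above the bench, on two 12 mm aluminium tubes 55 mm either side of this point. Home, 52 mm are free between grip and case wall, enough for a finger from above.
- release_button (a joint): How far the button in the grip is pressed in (m): 0 = out, 0.005 = flush with the grip's face; the pin is free above 0.003. Spring force 3 N at first, 8 N when flush.
- button_face (a point): Centre of the button's outer face: a grey bar 46 mm long (case x), 14 mm high, in the middle of the grip's outer (case +y) face, 5 mm proud of it, pressed towards the case (-y). A pinch across the middle of the grip from above, one finger between grip and case and the other on the button, presses it.
- slip_pot: Steel pot, 84 mm wide, 62 mm high, with set plaster in it; origin under its centre. Bystander, stands on the far side of the tow handle's path.
- chisel: Steel mason's chisel, about 215 mm long, 14 mm high, lying alongside the tow handle's path on its far side, 125 to 140 mm off the path's middle line; origin under its middle. Bystander.
- moulding: Stepped piece of white plaster moulding 100 x 120 x 44 mm; origin under its centre. Bystander.
- hammer: Hammer lying on the left of the bench. Bystander.
- brush: Dusting brush lying on the left of the bench. Bystander.
- spatula: Plaster spatula lying at the right near the robot. Bystander.

How it is judged:
On the way, in this order (a step that is already met when the one before it is completed fails the run):
1. the open latch is folded down and snapped shut, the tow handle still home (value of joint open_latch below 0.08 rad and value of joint trolley below 0.01 m), for 0.2 s.
2. the button is pressed in with the handle still home (value of joint release_button above 0.003 m and value of joint trolley below 0.01 m), for 0.05 s.
3. the handle is past its first stop, held by the fingers (value of joint trolley above 0.14 m and contact force between the fingers and trolley above 1 N), for 0.05 s.
At the end, for the whole second after the job is handed in: The tow handle is out at its second stop (drawn out by more than 235 mm), the fingers still hold its grip (more than 4 N on it, the grasp point within 90 mm of its centre), and both latches are snapped shut (under 0.08 rad) (value of joint trolley above 0.235 m and contact force between the fingers and trolley above 4 N and distance between the grasp point and grip_centre below 0.09 m and value of joint each of open_latch, shut_latch below 0.08 rad); the arm keeps its last pose, push and grip.
It fails at once if the latch that was shut is opened (value of joint shut_latch above 0.3 rad).
It fails at once if a bystander is moved more than 30 mm (distance of any of slip_pot, chisel, moulding, hammer, brush, spatula from where it was at the start of the episode above 0.03 m).
It also fails if it takes over 51 s, if anything falls off the work surface, if the arm or the gripper's body presses on something with over 40 N, if the wrist force passes 120 N, or if a joint passes its speed limit or range.

## Working session

There is one attempt and no reset: what is moved stays moved. The work goes in short steps, Python scripts to look and compute and a tool call to move; the robot and the scene stay as the last step left them, time stands still between calls to the robot, and variables do not carry over. Pictures are saved under pics/ and viewed, and the job is handed in when it is done.

Besides the shell and the picture viewer there is one more tool, called as name(argument=value, ...) on one line, values as JSON. servo_tool: Moves the arm, as the interface text tells. Its arguments: {"type":"object","properties":{"motion":{"type":"array","items":{"type":"number"}},"gripper":{"type":"number"},"force":{"type":"number"}},"required":["motion"]}

```bash
mkdir -p pics; cat > h.py <<'E'
import numpy as np,cv2
from station import ctrl
from scipy.spatial.transform import Rotation as R
def cam(n,fn=None):
    c=ctrl.camera(n)
    if fn: cv2.imwrite('pics/'+fn,c['color'][:,:,::-1])
    return c
def cloud(c):
    z=c['z_map'].astype(float);v,u=np.mgrid[0:z.shape[0],0:z.shape[1]]
    P=np.stack([(u-c['cx'])/c['fx']*z,(v-c['cy'])/c['fy']*z,z],-1)
    Rm=cv2.Rodrigues(np.array(c['rvec'],float))[0]
    W=(P-np.array(c['tvec'],float).ravel())@Rm
    W[z==0]=np.nan
    return W
E
python3 - <<'E'
from h import *
import pickle
o=ctrl.get_obs();print(o)
for n in ['scene','side','wrist']:
    c=cam(n,n+'0.png');pickle.dump(c,open(n+'0.pkl','wb'))
    W=cloud(c);print(n,c['fx'],-cv2.Rodrigues(np.array(c['rvec'],float))[0].T@np.array(c['tvec']).ravel())
E
```

```text
{'time_s': 0.0, 'qpos': array([-1.17562414e+00,  3.00495860e-01,  1.52156550e+00, -1.13408258e-05,
        1.32069645e+00, -6.66197779e-02]), 'joint_vel': array([-0.00118956, -0.00148873,  0.00022673,  0.00088363, -0.00090667,
        0.00095507]), 'tau': array([-3.78014665e-04, -5.31809378e+01, -3.52739060e+01,  7.07588461e-02,
        2.43675703e-02, -5.70044585e-05]), 'ee_pos': array([ 0.24494029, -0.49216098,  0.20487934]), 'eef_rot': array([3.08440023, 1.56963111, 1.97539868]), 'force': array([0.39606334, 0.04921622, 0.99544762]), 'moment': array([-0.01965752, -0.0092517 , -0.04631055]), 'grip_width': 0.09422317121774626}
scene 566.6214220323604 [1.24944768 0.73436399 1.16648089]
side 587.7870887756676 [ 0.32676043 -0.88291043  1.05068886]
wrist 365.2210411590399 [ 0.31597504 -0.45777155  0.38551882]
```

View pics/scene0.png

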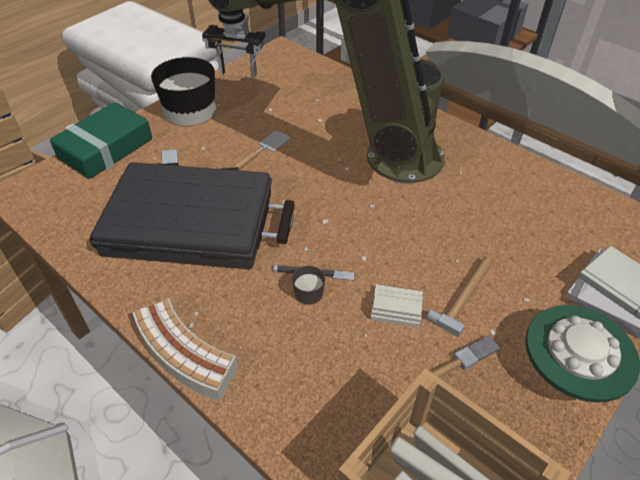

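View pics/side0.png

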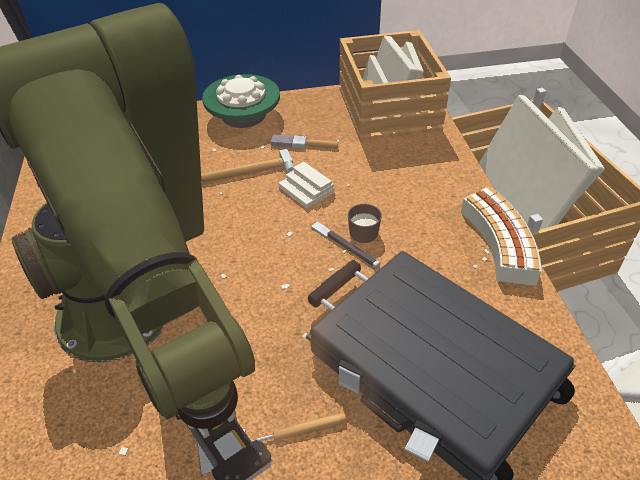

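View pics/wrist0.png

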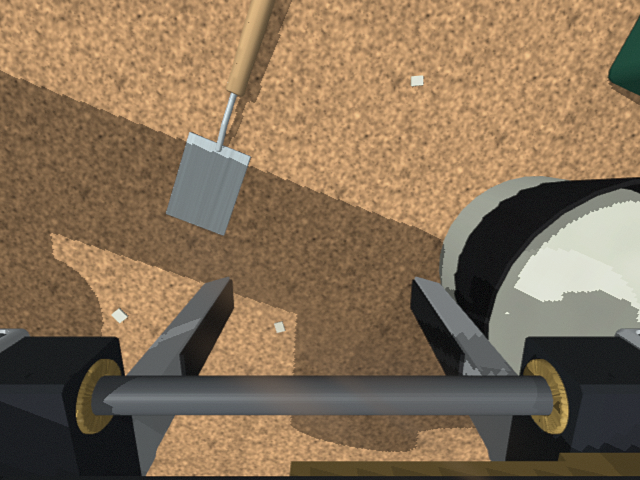

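The side view shows the shut latch at (349,377), the open latch at (422,444) on the wheel side, and the grip at (335,283). I'll fit the case from its top face next.

```bash
python3 - <<'E'
from h import *
import pickle
for n in ['scene','side']:
    c=pickle.load(open(n+'0.pkl','rb'));W=cloud(c)
    top=(abs(W[...,2]-0.095)<.008)&(W[...,0]>.2)&(W[...,0]<.9)&(W[...,1]<.1)&(W[...,1]>-.65)
    k,l,st,_=cv2.connectedComponentsWithStats(top.astype(np.uint8))
    i=1+np.argmax(st[1:,4]);m=l==i;P=W[m]
    r=cv2.minAreaRect((P[:,:2]*1000).astype(np.float32));print(n,st[i],r,np.median(P[:,2]));print(cv2.boxPoints(r).round())
    # grip: dark, z .05-.068
    b=c['color'].max(2)<60
    g=b&(abs(W[...,2]-.06)<.006)&(W[...,1]>-.25)&(W[...,0]>.2)&(W[...,0]<.7)&(W[...,1]<.2)
    k,l,st,_=cv2.connectedComponentsWithStats(g.astype(np.uint8))
    for i in 1+np.argsort(-st[1:,4])[:4]:
        if st[i,4]<60: continue
        Q=W[l==i];print(' grip?',st[i],cv2.minAreaRect((Q[:,:2]*1000).astype(np.float32)),np.percentile(Q[:,2],[5,50,95]))
c=pickle.load(open('side0.pkl','rb'));W=cloud(c)
for (u,v) in [(422,444),(415,432),(432,434),(410,450),(430,457),(349,377)]: print(u,v,c['color'][v,u],W[v,u].round(4))
E
```

```text
scene [   92   149   178   102 12043] ((630.4651489257812, -294.5640869140625), (373.0166015625, 420.1220703125), 35.2872428894043) 0.09655767929732004
[[ 357. -231.]
 [ 600. -574.]
 [ 904. -358.]
 [ 661.  -15.]]
 grip? [277 201  17  40 344] ((499.5103759765625, -49.06418228149414), (148.05126953125, 28.061317443847656), 36.1365852355957) [0.05663537 0.06203715 0.06527531]
 grip? [256 196  13  46  89] ((536.715087890625, -98.27107238769531), (180.05575561523438, 8.07393741607666), 35.74361801147461) [0.05464887 0.06000664 0.06509664]
side [  311   251   263   220 28146] ((649.2071533203125, -280.8870849609375), (314.84857177734375, 418.096435546875), 35.41790771484375) 0.09315348238442489
[[ 400. -202.]
 [ 642. -542.]
 [ 899. -360.]
 [ 656.  -19.]]
422 444 [203 209 213] [ 0.563  -0.4656  0.0884]
415 432 [207 213 215] [ 0.5593 -0.4396  0.0817]
432 434 [39 36 36] [ 0.5858 -0.4509  0.0865]
410 450 [195 201 203] [ 0.5388 -0.4743  0.0939]
430 457 [118 108 100] [ 0.5695 -0.4896  0.0875]
349 377 [111 110 112] [ 0.4729 -0.3014  0.0649]
```

```bash
python3 - <<'E'
from h import *
import pickle
o=ctrl.get_obs();p=o['ee_pos'];Rt=R.from_euler('xyz',o['eef_rot']).as_matrix();print(Rt.round(3))
for n in ['scene','side','wrist']:
    c=pickle.load(open(n+'0.pkl','rb'));W=cloud(c)
    K=np.array([[c['fx'],0,c['cx']],[0,c['fy'],c['cy']],[0,0,1]])
    X=np.array([p,p+Rt[:,2]*.047,p-Rt[:,2]*.047,[0,0,0],[.2,0,0],[0,.2,0]])
    print(n,cv2.projectPoints(X,np.array(c['rvec'],float),np.array(c['tvec'],float),K,None)[0][:,0].round(0).tolist())
    t=W[(abs(W[...,2])<.02)&(W[...,0]<.8)&(W[...,0]>0)&(abs(W[...,1])<.6)];print(len(t),np.median(t[:,2]))
    A=np.c_[t[:,:2],np.ones(len(t))];print('plane',np.linalg.lstsq(A,t[:,2],rcond=None)[0])
E
```

```text
[[-0.     0.895  0.446]
 [ 0.001  0.446 -0.895]
 [-1.     0.    -0.001]]
scene [[238.0, 76.0], [224.0, 73.0], [252.0, 78.0], [405.0, 157.0], [366.0, 188.0], [458.0, 185.0]]
68661 0.0024560901704484433
plane [-0.00030132  0.00065101  0.00287083]
side [[227.0, 465.0], [244.0, 491.0], [211.0, 440.0], [114.0, 312.0], [203.0, 299.0], [119.0, 249.0]]
64521 -0.0009789108354791181
plane [-0.0011416   0.00075121  0.00015853]
wrist [[320.0, 295.0], [409.0, 295.0], [232.0, 295.0], [-189.0, 217.0], [-166.0, 31.0], [-399.0, 130.0]]
156561 0.0013973958739880075
plane [0.00084522 0.00097483 0.00178597]
```

```bash
python3 - <<'E'
from h import *
import pickle
def hist(n,yaw,cen):
    c=pickle.load(open(n+'0.pkl','rb'));W=cloud(c)
    ex=np.array([np.cos(yaw),np.sin(yaw)]);ey=np.array([-ex[1],ex[0]])
    d=W[...,:2]-cen;X=d@ex;Y=d@ey;Z=W[...,2]
    return c,W,X,Y,Z
cen=np.array([.655,-.277])
for n in ['scene','side']:
    c,W,X,Y,Z=hist(n,0.617,cen)
    m=(abs(Z-.095)<.008)&(abs(X)<.2)&(abs(Y)<.25)&(c['color'].max(2)<90)
    # edges by slice
    xs=[];ys=np.arange(-.18,.181,.03)
    for y in ys:
        q=X[m&(abs(Y-y)<.015)];xs.append((q.min(),q.max()))
    print(n,'x-range by y',np.round(np.array(xs)*1000).tolist())
    yy=[]
    for x in np.arange(-.12,.121,.03):
        q=Y[m&(abs(X-x)<.015)];yy.append((q.min(),q.max()))
    print('y-range by x',np.round(np.array(yy)*1000).tolist())
    # latch bright
    s=(c['color'].min(2)>90)&(X<-.13)&(X>-.23)&(abs(Y)<.15)&(Z>.02)
    for sg in (-1,1):
        q=s&(Y*sg>0.05); print('latch',sg,q.sum(),[np.percentile(a[q]*1000,[2,50,98]).round(1).tolist() for a in (X,Y,Z)] if q.sum() else '')
    g=(c['color'].max(2)<60)&(abs(Z-.061)<.006)&(Y>.235)&(Y<.35)&(abs(X)<.1)
    print('grip',g.sum(),[np.percentile(a[g]*1000,[1,50,99]).round(1).tolist() for a in (X,Y,Z)])
    xs=X[g];p=np.polyfit(xs,Y[g],1);print('slope',p)
    # bystanders
    for nm,(lo,hi) in dict(near=((-.4,.22),(.35,.75))).items():
        q=(Z>.008)&(Z<.3)&(X>-.2)&(X<.3)&(Y>.22)&(Y<.7)
        print(nm,q.sum())
        k,l,st,_=cv2.connectedComponentsWithStats(q.astype(np.uint8))
        for i in 1+np.argsort(-st[1:,4])[:7]:
            if st[i,4]>50: Q=l==i;print(st[i].tolist(),[np.percentile(a[Q]*1000,[1,50,99]).round().tolist() for a in (X,Y,Z)])
E
```

```text
scene x-range by y [[-147.0, 155.0], [-141.0, 155.0], [-145.0, 154.0], [-158.0, 155.0], [-156.0, 154.0], [-145.0, 154.0], [-140.0, 156.0], [-143.0, 156.0], [-150.0, 154.0], [-155.0, 156.0], [-157.0, 156.0], [-143.0, 155.0], [-140.0, 154.0]]
y-range by x [[-208.0, 209.0], [-209.0, 209.0], [-208.0, 209.0], [-208.0, 209.0], [-209.0, 210.0], [-209.0, 209.0], [-209.0, 210.0], [-210.0, 210.0], [-209.0, 210.0]]
latch -1 210 [[-210.3, -185.6, -155.9], [-123.5, -100.8, -77.5], [83.7, 90.4, 99.6]]
latch 1 1 [[-171.7, -171.7, -171.7], [106.6, 106.6, 106.6], [83.2, 83.2, 83.2]]
grip 359 [[-65.1, 11.8, 76.9], [263.0, 276.7, 289.2], [56.1, 62.2, 66.7]]
slope [0.00117551 0.27665729]
near 6565
[362, 111, 68, 53, 2407] [[-189.0, -151.0, -136.0], [470.0, 556.0, 635.0], [161.0, 245.0, 299.0]]
[371, 284, 52, 42, 1723] [[172.0, 246.0, 275.0], [527.0, 586.0, 645.0], [9.0, 35.0, 51.0]]
[273, 264, 81, 40, 1299] [[130.0, 188.0, 244.0], [266.0, 363.0, 465.0], [8.0, 37.0, 67.0]]
[261, 200, 34, 44, 626] [[-69.0, 15.0, 78.0], [221.0, 273.0, 293.0], [40.0, 60.0, 69.0]]
[427, 309, 18, 19, 201] [[235.0, 255.0, 273.
[... 543 characters left out ...]
 700 [[-169.9, -158.5, -130.5], [54.4, 88.2, 145.6], [28.4, 81.5, 95.9]]
grip 1 [[71.2, 71.2, 71.2], [266.3, 266.3, 266.3], [56.3, 56.3, 56.3]]
slope [1.86917698 0.13317468]
near 4292
[279, 157, 55, 49, 1493] [[168.0, 218.0, 262.0], [525.0, 583.0, 694.0], [9.0, 29.0, 46.0]]
[308, 260, 61, 50, 1037] [[-74.0, -7.0, 72.0], [231.0, 268.0, 291.0], [38.0, 57.0, 64.0]]
[348, 204, 34, 37, 1014] [[160.0, 201.0, 241.0], [324.0, 364.0, 404.0], [9.0, 37.0, 63.0]]
[190, 199, 14, 41, 412] [[-200.0, -187.0, -172.0], [461.0, 478.0, 504.0], [174.0, 240.0, 298.0]]
[328, 230, 52, 37, 324] [[126.0, 134.0, 144.0], [262.0, 335.0, 421.0], [8.0, 12.0, 18.0]]<stdin>:27: RankWarning: Polyfit may be poorly conditioned
```

The fits from both cameras agree: case centre at about (0.655, -0.277), 35.4° yaw, open latch at case Y≈-97, and grip centre at case (0, 276). That yaw is about 0.617 rad, outside the stated 0.08 to 0.4, but the case top and the grip both give it independently, so I'm trusting it. Next I'll hover over the open latch with the fingers shut.

servo_tool(motion=[0, 30, 12, -1, 0, 70, 29, -3, 0, 110, 45, -4.5, 0, 150, 62, -6, 10, 190, 78, -7.5, 20, 225, 93, -9, 30, 260, 107, -9, 45, 283, 116, -9, 50, 283, 116, -9, 50, 283, 116, -9], gripper=0, force=40)

```text
time_s: 1.4
ee_pos: [0.5492, -0.4703, 0.1551]
eef_rot: [-2.806, 1.57, 2.525]
force: [0.3, -0.4, 0.3]
grip_width: 0.0007
```

```bash
python3 - <<'E'
from h import *
import pickle
o=ctrl.get_obs();print(o['time_s'],o['ee_pos'],o['force'],o['grip_width']);print(R.from_euler('xyz',o['eef_rot']).as_matrix().round(3))
for n in ['wrist','side']:
    c=cam(n,n+'1.png');W=cloud(c)
    ex=np.array([.8156,.5786]);ey=np.array([-.5786,.8156]);d=W[...,:2]-[.655,-.277];X=d@ex;Y=d@ey;Z=W[...,2]
    s=(c['color'].min(2)>120)&(X<-.15)&(X>-.22)&(Y<-.06)&(Y>-.14)&(Z>.06)&(Z<.12)
    print(n,s.sum(),[np.percentile(a[s]*1000,[2,50,98]).round(1).tolist() for a in (X,Y,Z)] if s.sum() else '')
E
```

```text
1.4 [ 0.54920016 -0.47033151  0.15513572] [ 0.33918166 -0.39770278  0.31673817] 0.0006649084733684463
[[-0.001  0.815  0.58 ]
 [ 0.001  0.58  -0.815]
 [-1.    -0.    -0.001]]
wrist 4671 [[-207.3, -182.6, -157.3], [-123.8, -101.0, -77.9], [84.7, 89.3, 97.2]]
side 606 [[-210.2, -186.3, -158.5], [-122.1, -101.4, -78.9], [81.1, 87.1, 95.5]]
```

View pics/wrist1.png

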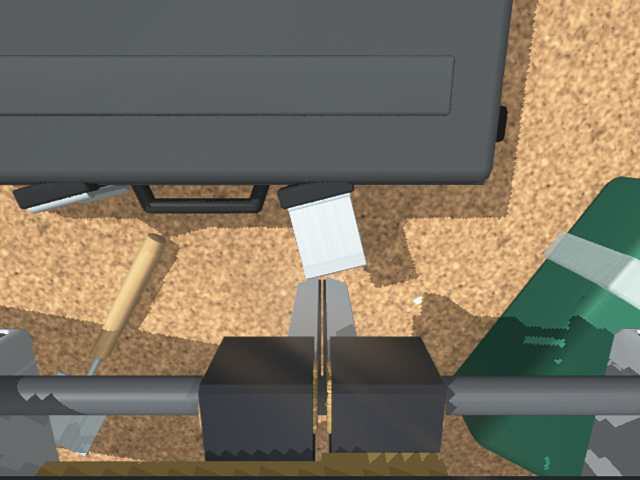

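View pics/side1.png

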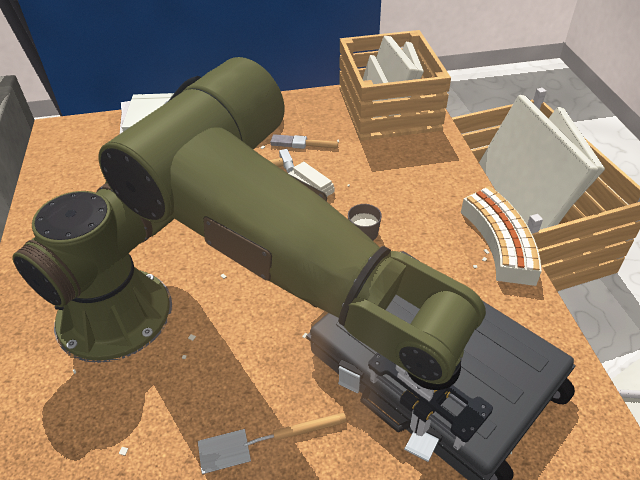

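```bash
python3 - <<'E'
from h import *
c=cam('wrist');W=cloud(c)
ex=np.array([.8156,.5786]);ey=np.array([-.5786,.8156]);d=W[...,:2]-[.655,-.277];X=d@ex;Y=d@ey;Z=W[...,2]
for (u,v) in [(292,210),(350,198),(308,275),(364,263),(325,240),(20,195),(88,186),(30,210),(130,187),(282,190),(352,184),(147,210),(263,205),(100,180),(480,180)]:
    print((u,v),c['color'][v,u],np.round([1000*X[v,u],1000*Y[v,u],1000*Z[v,u]],1))
s=(c['color'].min(2)>140)&(X<-.15)&(X>-.22)&(Y<-.06)&(Y>-.14)&(Z>.06)&(Z<.12)
A=np.c_[X[s],Y[s],np.ones(s.sum())];print(np.linalg.lstsq(A,Z[s],rcond=None)[0])
print(cv2.minAreaRect(np.c_[X[s],Y[s]].astype(np.float32)*1000))
E
python3 -c "
import cv2
a=cv2.imread('pics/wrist1.png')[150:330,0:400];cv2.imwrite('pics/w1z.png',cv2.resize(a,(800,360)))
a=cv2.imread('pics/side0.png')[240:480,290:590];cv2.imwrite('pics/s0z.png',cv2.resize(a,(750,600)))"
```

```text
(292, 210) [221 229 231] [-165.4  -77.1   85.9]
(350, 198) [130 113  94] [-169.3 -123.8    2.6]
(308, 275) [226 236 238] [-209.5  -88.2   96.6]
(364, 263) [194 213 220] [-200.4 -127.    97.2]
(325, 240) [232 240 242] [-185.7 -100.1   90.5]
(20, 195) [56 58 60] [-154.9  107.5   88.8]
(88, 186) [34 34 34] [-149.    61.6   86.6]
(30, 210) [188 202 205] [-165.8  105.5   85.5]
(130, 187) [125 100  75] [-159.8   77.6    1.3]
(282, 190) [56 59 60] [-151.2  -70.7   88.1]
(352, 184) [37 39 39] [-147.2 -118.3   87.2]
(147, 210) [51 52 50] [-172.    40.7   51.1]
(263, 205) [132 104  75] [-176.1  -43.5    2. ]
(100, 180) [61 63 64] [-144.4   49.9   91.4]
(480, 180) [51 53 56] [-146.1 -212.8   68.8]
[-0.21724625 -0.0568431   0.0442823 ]
((-182.57589721679688, -100.7059097290039), (50.39794921875, 44.054325103759766), 14.378312110900879)
```

View pics/w1z.png

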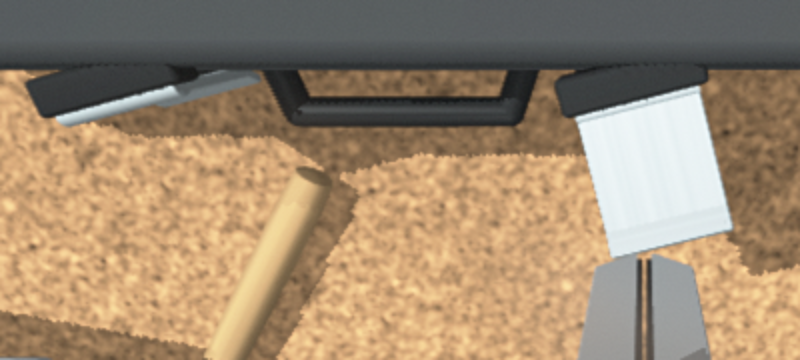

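View pics/s0z.png

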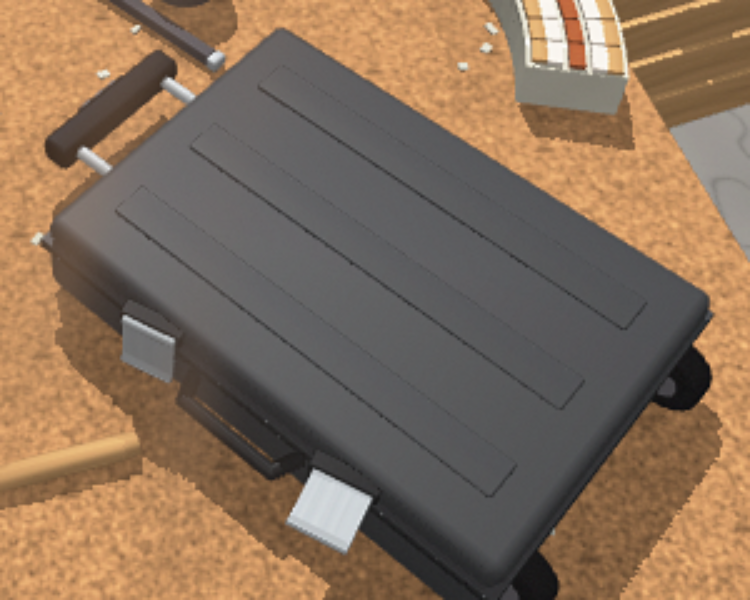

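The wrist view shows both latch brackets turned about 14° from the case edge: the plate runs from (292,210) to (308,275). I'll align the finger with the plate and fold it down.

servo_tool(motion=[0, 2, 3, -7, 15, 4, 7, -14, 30, 4, 7, -14, 45, 4, 7, -14, 55, 4, 7, -14, 65, 4, 7, -14, 75, 4, 7, -14, 85, 4, 7, -14, 95, 4, 7, -14, 105, 4, 7, -14, 113, 4, 7, -14, 113, 4, 7, -14])

```text
time_s: 3.05
ee_pos: [0.5571, -0.4733, 0.0415]
eef_rot: [3.08, 1.569, 2.372]
force: [0.2, 0.2, -1.0]
grip_width: 0.0005
```

```bash
python3 - <<'E'
from h import *
o=ctrl.get_obs();print(o['time_s'],o['ee_pos'],o['force'],o['grip_width']);print(R.from_euler('xyz',o['eef_rot']).as_matrix().round(3))
c=cam('wrist','wrist2.png');c=cam('side','side2.png')
E
```

```text
3.05 [ 0.55713927 -0.47325653  0.04147287] [ 0.19071074  0.1873186  -1.03958869] 0.0005081778777129071
[[-0.001  0.65   0.76 ]
 [ 0.001  0.76  -0.65 ]
 [-1.     0.    -0.001]]
```

View pics/wrist2.png

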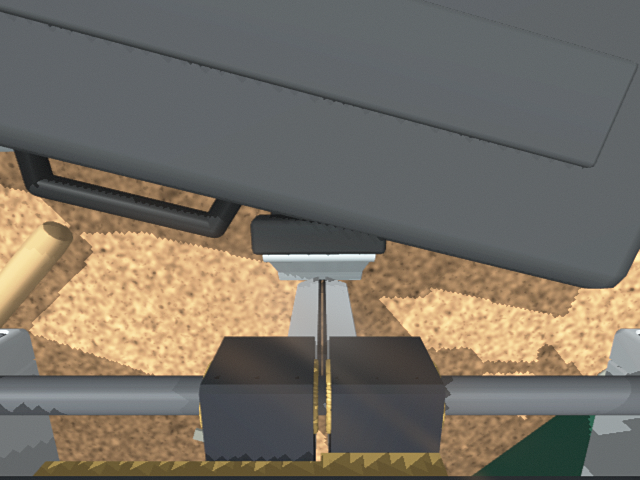

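The plate is folded down and square to the finger, centred near (320,265). Now I'll push it in.

servo_tool(motion=[0, 5, 0, 0, 0, 10, 0, 0, 0, 14, 0, 0, 0, 17, 0, 0, 0, 19, 0, 0, 0, 20, 0, 0])

```text
time_s: 3.9
ee_pos: [0.5695, -0.4592, 0.042]
eef_rot: [-1.832, 1.569, -2.54]
force: [-4.0, -7.6, -4.6]
grip_width: 0.0006
```

servo_tool(motion=[0, 1, 0, 0, 0, 2, 0, 0, 0, 3, 0, 0, 0, 4, 0, 0, 0, 4, 0, 0])

```text
time_s: 4.53
ee_pos: [0.5721, -0.456, 0.0421]
eef_rot: [-2.009, 1.569, -2.717]
force: [-5.8, -7.6, -3.7]
grip_width: 0.0004
```

servo_tool(motion=[0, 1, 0, 0, 0, 2, 0, 0, 0, 3, 0, 0, 0, 4, 0, 0, 0, 4, 0, 0])

```text
time_s: 5.15
ee_pos: [0.5722, -0.4559, 0.0422]
eef_rot: [-1.748, 1.565, -2.458]
force: [-20.1, -20.1, -2.6]
grip_width: 0.0003
```

```bash
python3 - <<'E'
from h import *
c=cam('wrist','wrist3.png')
E
```

```text
(no output)
```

View pics/wrist3.png

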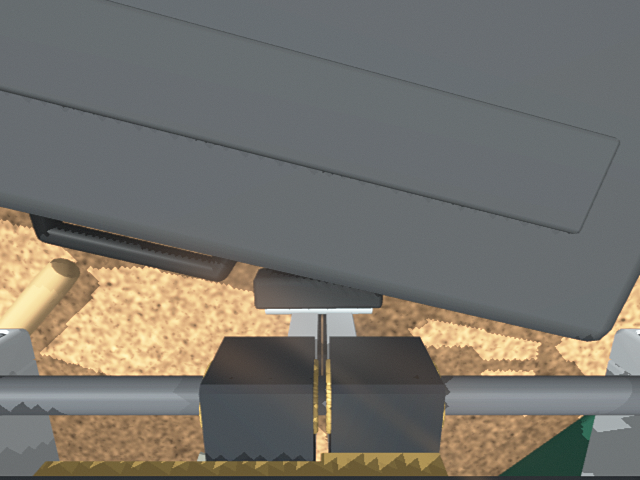

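The finger hit a hard stop at 28 N, about 4 mm out from the axis, which matches a shut plate. I'll back off, lift and check.

servo_tool(motion=[0, -6, 0, 0, 0, -15, 0, 0, 0, -30, 0, 0, -30, -40, 0, 0, -80, -40, 0, 0, -120, -40, 0, 4, -140, -40, 0, 8, -140, -40, 0, 14])

```text
time_s: 6.2
ee_pos: [0.5498, -0.4834, 0.185]
eef_rot: [0.242, 1.567, -0.713]
force: [0.9, 0.1, 0.0]
grip_width: 0.0006
```

```bash
python3 - <<'E'
from h import *
o=ctrl.get_obs();print(o['time_s'],o['ee_pos'],o['force'],o['grip_width'],o['qpos'].round(2));print(R.from_euler('xyz',o['eef_rot']).as_matrix().round(3))
c=cam('wrist','wrist4.png');W=cloud(c)
ex=np.array([.8156,.5786]);ey=np.array([-.5786,.8156]);d=W[...,:2]-[.655,-.277];X=d@ex;Y=d@ey;Z=W[...,2]
s=(c['color'].min(2)>110)&(X<-.15)&(X>-.23)&(abs(Y)<.14)&(Z>.025)&(Z<.12)
for sg in(-1,1):
    q=s&(Y*sg>.05);print(q.sum(),[np.percentile(a[q]*1000,[2,50,98]).round(1).tolist() for a in (X,Y,Z)] if q.sum() else '')
# tubes and grip from the stored scene/side: bright pixels between wall and grip
import pickle
for n in['scene','side']:
    c=pickle.load(open(n+'0.pkl','rb'));W=cloud(c);d=W[...,:2]-[.655,-.277];X=d@ex;Y=d@ey;Z=W[...,2]
    for sg in(-1,1):
        q=(c['color'].min(2)>130)&(Y>.21)&(Y<.262)&(X*sg>.03)&(X*sg<.085)&(Z>.03)&(Z<.07)
        if q.sum()>8: print(n,sg,q.sum(),X[q].mean(),np.polyfit(Y[q],X[q],1))
E
```

```text
6.2 [ 0.54975884 -0.48341417  0.18499371] [0.93132023 0.11350378 0.01810837] 0.0005710917762325574 [-0.77  0.74  0.91  0.    1.49  0.18]
[[ 0.003  0.816  0.578]
 [-0.002  0.578 -0.816]
 [-1.     0.001  0.004]]
302 [[-166.1, -159.8, -153.7], [-115.0, -95.2, -74.4], [82.4, 85.2, 87.2]]
446 [[-167.6, -161.2, -154.3], [64.4, 85.4, 105.6], [32.4, 84.8, 86.9]]
scene -1 45 -0.050995063202359414 [ 0.01810134 -0.05532569]
scene 1 51 0.05939152516212119 [0.02109263 0.05433439]
side -1 62 -0.05514520520924161 [-0.01523973 -0.05141257]
side 1 55 0.05452516426463814 [0.03794827 0.04523323]
```

View pics/wrist4.png

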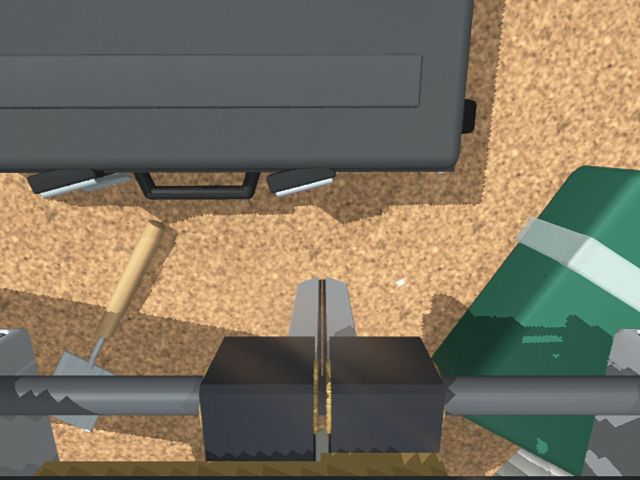

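Both latches now look the same and shut: (300,182) and (80,182). The tubes run along case y, as does the grip. I'll move over the grip with the fingers opened to 66 mm.

servo_tool(motion=[0, 10, -15, 0, 0, 25, -45, 0, 0, 42, -80, 0, 0, 62, -117, 0, 0, 82, -155, 0, 0, 103, -193, 0, 0, 124, -231, 0, 0, 144, -269, 0, 0, 164, -306, 0, 0, 182, -340, 0, 0, 197, -368, 0, 15, 205, -382, 0, 35, 207, -386, 0, 35, 207, -386, 0], gripper=0.7)

```text
time_s: 8.0
ee_pos: [0.4935, -0.0482, 0.1456]
eef_rot: [-2.361, 1.567, 2.971]
force: [0.8, -0.1, 0.7]
grip_width: 0.0659
```

```bash
python3 - <<'E'
from h import *
o=ctrl.get_obs();print(o['time_s'],o['ee_pos'],o['force'],o['grip_width'],o['qpos'].round(2));print(R.from_euler('xyz',o['eef_rot']).as_matrix().round(3))
c=cam('wrist','wrist5.png');W=cloud(c)
ex=np.array([.8156,.5786]);ey=np.array([-.5786,.8156]);d=W[...,:2]-[.655,-.277];X=d@ex;Y=d@ey;Z=W[...,2]
p=(o['ee_pos'][:2]-[.655,-.277]);print('tcp case',p@ex,p@ey)
g=(c['color'].max(2)<80)&(abs(Z-.061)<.008)&(Y>.235)&(Y<.35)&(abs(X)<.1)
print(g.sum(),[np.percentile(a[g]*1000,[1,50,99]).round(1).tolist() for a in (X,Y,Z)],np.polyfit(X[g],Y[g],1))
E
```

```text
8.0 [ 0.49346842 -0.04823397  0.14558291] [ 0.75429853 -0.10769207  0.66535396] 0.06590774221038224 [-0.17  0.24  1.74 -0.    1.16  0.78]
[[-0.003  0.814  0.581]
 [ 0.001  0.581 -0.814]
 [-1.    -0.002 -0.002]]
tcp case 0.0006188731396175295 0.2800437468769449
6179 [[-55.5, 17.7, 76.3], [262.5, 275.8, 289.8], [57.0, 61.9, 63.7]] [0.01658293 0.27560639]
```

View pics/wrist5.png

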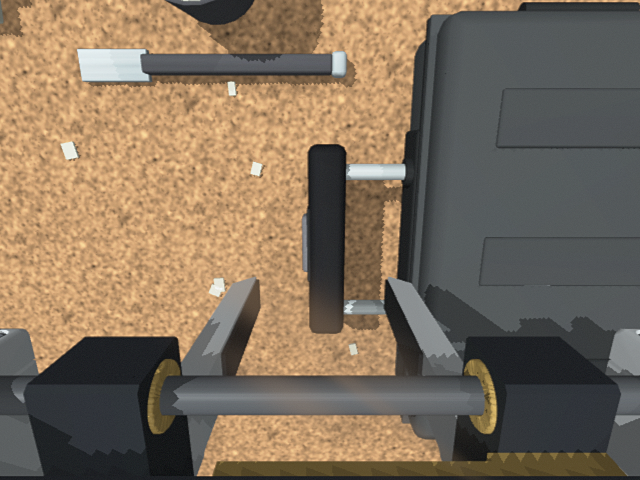

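The wrist view shows the grip at (327,240), the button at (305,242) on its outer side, and the fingers straddling both. Next is the descent and pinch.

servo_tool(motion=[20, 1, 1, 0, 45, 1, 1, 0, 65, 1, 1, 0, 85, 1, 1, 0, 100, 1, 1, 0, 110, 1, 1, 0, 115, 1, 1, 0, 115, 1, 1, 0])

```text
time_s: 9.05
ee_pos: [0.4958, -0.0484, 0.0325]
eef_rot: [1.05, 1.571, 0.098]
force: [0.7, 0.2, 0.2]
grip_width: 0.0655
```

servo_tool(motion=[0, 0, 0, 0, 0, 0, 0, 0, 0, 0, 0, 0, 0, 0, 0, 0, 0, 0, 0, 0, 0, 0, 0, 0], gripper=0, force=30)

```text
time_s: 9.8
ee_pos: [0.4958, -0.0485, 0.0325]
eef_rot: [0.544, 1.57, -0.408]
force: [-2.4, 1.5, 4.1]
grip_width: 0.0278
```

```bash
python3 - <<'E'
from h import *
o=ctrl.get_obs();print(o['time_s'],o['ee_pos'],o['force'],o['grip_width'],o['qpos'].round(2));print(R.from_euler('xyz',o['eef_rot']).as_matrix().round(3))
c=cam('wrist','wrist6.png')
E
```

```text
9.8 [ 0.49580463 -0.04847277  0.03253705] [-2.41001071  1.45841479  4.14474616] 0.02780378515172857 [-0.17  0.41  1.82 -0.    0.91  0.78]
[[ 0.     0.815  0.58 ]
 [-0.     0.58  -0.815]
 [-1.     0.     0.   ]]
```

View pics/wrist6.png

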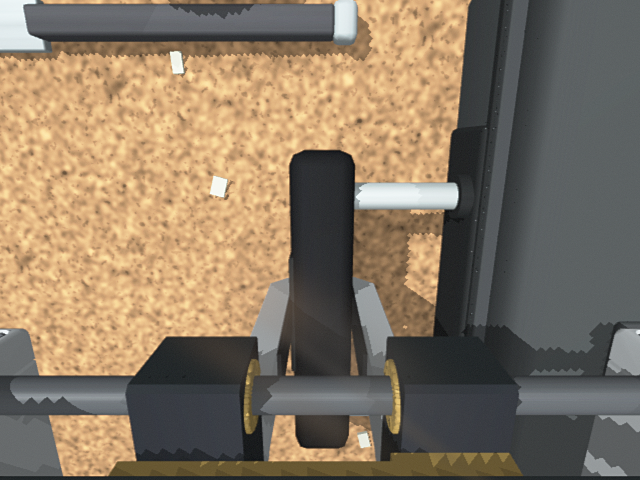

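The opening of 27.8 mm equals the 28 mm grip depth, so the button is flush. Now I'll pull along -z, in stages to check the slide direction.

servo_tool(motion=[0, 0, -2, 0, 0, 0, -6, 0, 0, 0, -13, 0, 0, 0, -22, 0, 0, 0, -32, 0, 0, 0, -42, 0, 0, 0, -50, 0, 0, 0, -50, 0])

```text
time_s: 10.85
ee_pos: [0.4661, -0.0068, 0.0325]
eef_rot: [-2.905, 1.57, 2.427]
force: [-1.0, 1.7, 4.1]
grip_width: 0.0276
```

```bash
python3 - <<'E'
from h import *
o=ctrl.get_obs();Rm=R.from_euler('xyz',o['eef_rot']).as_matrix();print(Rm.T@o['force'],o['moment'],o['grip_width'],(o['ee_pos']-[.4958,-.0485,.0325])@Rm)
c=cam('wrist','wrist7.png')
E
```

```text
[-4.12908662  0.19293553 -1.96404227] [-0.16014573 -0.08107086  0.00867674] 0.02760844731221509 [ 3.97516423e-05  3.21023727e-05 -5.12192485e-02]
```

View pics/wrist7.png

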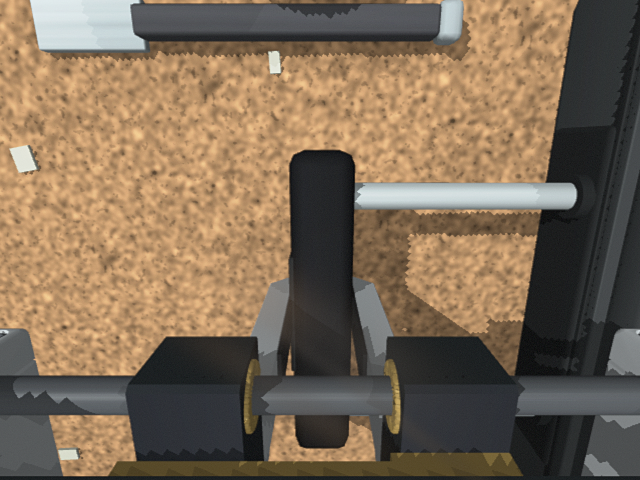

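The handle slides freely along case y with no side force. I'll carry on past the first stop.

servo_tool(motion=[0, 0, -5, 0, 0, 0, -14, 0, 0, 0, -26, 0, 0, 0, -39, 0, 0, 0, -52, 0, 0, 0, -65, 0, 0, 0, -78, 0, 0, 0, -91, 0, 0, 0, -104, 0, 0, 0, -117, 0, 0, 0, -130, 0, 0, 0, -143, 0, 0, 0, -156, 0, 0, 0, -167, 0, 0, 0, -175, 0, 0, 0, -180, 0, 0, 0, -183, 0, 0, 0, -183, 0])

```text
time_s: 13.15
ee_pos: [0.3603, 0.1417, 0.0325]
eef_rot: [-3.001, 1.57, 2.33]
force: [-2.2, 2.0, 9.4]
grip_width: 0.028
```

servo_tool(motion=[0, 0, -2, 0, 0, 0, -3, 0, 0, 0, -4, 0, 0, 0, -5, 0, 0, 0, -6, 0, 0, 0, -6, 0])

```text
time_s: 13.9
ee_pos: [0.3572, 0.1462, 0.0325]
eef_rot: [0.18, 1.57, -0.772]
force: [1.7, -4.2, 7.1]
grip_width: 0.0275
```

```bash
python3 - <<'E'
from h import *
o=ctrl.get_obs();Rm=R.from_euler('xyz',o['eef_rot']).as_matrix();print(Rm.T@o['force'],o['moment'],o['grip_width'],(o['ee_pos']-[.4958,-.0485,.0325])@Rm)
c=cam('wrist','wrist8.png');c=cam('side','side8.png')
E
```

```text
[-7.14422893 -1.02475426  4.39609405] [-1.05307853 -0.6071897  -0.01936017] 0.027538468433082063 [-7.37531377e-05  3.24986209e-05 -2.38990227e-01]
```

View pics/side8.png

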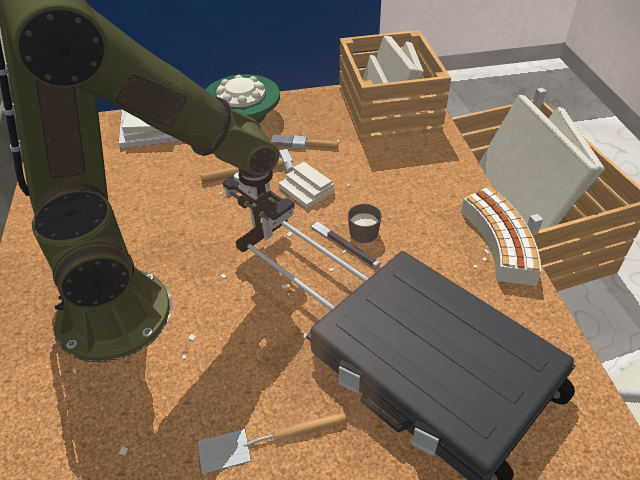

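The side view shows the handle far out with the tubes exposed from (250,240) to (330,300). Both latches are shut, at (349,377) and (425,441). Travel is 239 mm, so I'll pull gently into the buffer to confirm.

servo_tool(motion=[0, 0, -1, 0, 0, 0, -2, 0, 0, 0, -3, 0, 0, 0, -4, 0, 0, 0, -4, 0, 0, 0, -4, 0, 0, 0, -4, 0])

```text
time_s: 14.88
ee_pos: [0.3554, 0.1487, 0.0325]
eef_rot: [0.086, 1.569, -0.865]
force: [11.1, -18.2, -4.5]
grip_width: 0.0277
```

```bash
python3 - <<'E'
from h import *
import pickle
o=ctrl.get_obs();Rm=R.from_euler('xyz',o['eef_rot']).as_matrix();print(Rm.T@o['force'],o['grip_width'],(o['ee_pos']-[.4958,-.0485,.0325])@Rm)
ex=np.array([.8156,.5786]);ey=np.array([-.5786,.8156])
c=cam('wrist','wrist9.png');W=cloud(c);d=W[...,:2]-[.655,-.277];X=d@ex;Y=d@ey;Z=W[...,2]
g=(c['color'].max(2)<70)&(abs(Z-.061)<.006)&(Y>.45)&(Y<.56)&(X>.02)&(X<.07);print('grip Y',np.percentile(Y[g],[1,50,99]))
# bystanders: side image change
a=pickle.load(open('side0.pkl','rb'));b=cam('side','side9.png')
E
```

```text
[ 4.58927087 -1.52828815 21.30748   ] 0.02766487879747953 [-4.78231161e-04  1.02621356e-04 -2.42061652e-01]
grip Y [0.506213   0.51973614 0.53331415]
```

View pics/wrist9.png

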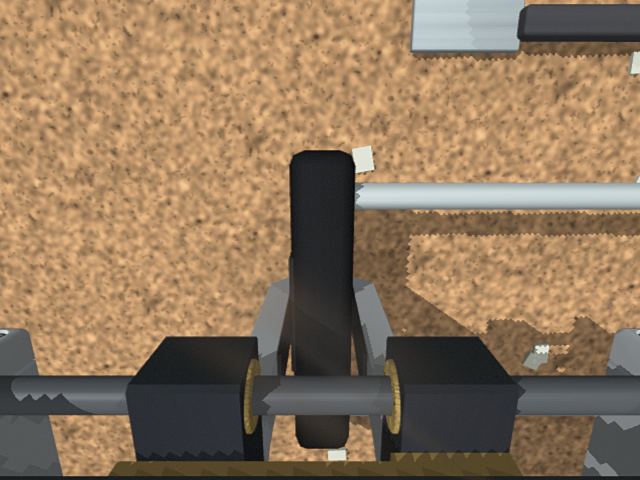

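The handle is against the buffer: resistance has risen to 21 N and travel is about 242 mm. The grip is still firmly pinched and the button flush, so I'm handing in.

```bash
python3 -c "
from station import ctrl
print(ctrl.hand_in()); o=ctrl.get_obs();print(o['time_s'],o['ee_pos'],o['force'],o['grip_width'])"
```

```text
the job is handed in; nothing more can be done
None
the job is handed in; nothing more can be done
```

I handed in the job at about 15 s. By my checks the open latch is shut, and the handle is fully out at its second stop with the grip still held. `hand_in()` gives no verdict, so success isn't confirmed.

**What I did**
- **Latch:** I folded down the open latch (the one nearer the wheels) and pushed it in until it met a hard stop at about 28 N.
- **Button:** I pinched the grip until the opening was 27.8 mm, which means the button was flush with the 28 mm grip, while the handle was still home.
- **Handle:** I kept the button pressed and pulled the handle straight out, past the first stop and into the buffer.

**Last checks**
- **Travel:** the tool had moved about 242 mm and met 21 N of resistance. The wrist camera put the grip about 244 mm out.
- **Grip:** the opening was 27.7 mm with a set grip force of 30 N, so the button was still flush.
- **Latches:** both looked shut in the pictures, in matching positions.
- **Bystanders:** they looked unmoved in the side view, but I did not measure them.

**Disagreements with the description**
- **Case yaw:** I measured about 0.617 rad, not 0.08 to 0.4. The case top and the grip both gave this, so I used it.
- **Latch angle:** both latches were turned about 14° from the case's long side instead of running along it. I lined the finger up with the open latch's plate as I saw it.

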